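# Slide a tall cool box home on its charging dock

### The job

Put the tall specimen cool box on charge: with the fingertips, push it low down near its base so that it slides along the bench instead of tipping, straight in between the dock's guides until it is fully home against the stops, then press the start button on top of the charger and come away. It is too heavy to lift and tips easily when pushed high up; leave its carry handle and the other things on the bench alone.

Things in the scene. Friction and masses are not known exactly. Their poses are not given: they have to be found in the camera images.
- cooler: Tall pale insulated cool box, loose on the bench. Footprint 170 (its x) by 130 (its y) mm at the black rubber bumper band round its base, 50 mm high; shell above 162 x 122 mm to 205 mm up, dark lid 168 x 128 mm to 240 mm, bail handle to 296 mm. Origin: centre of the underside, z up. Its +y face (two brass pads 30 mm up) goes first into the dock. 1.5 to 2.2 kg with its cold packs.
- push_face (a point): Middle of the bumper on the cool box's -y face, the face to push on (towards the box's +y): 65 mm from the box's origin, 25 mm above the bench; axes of the box. The face is flat, 170 mm wide. Friction on the bench 0.48 to 0.63: the box slides at 7 to 14 N pushed level here (more if also pressed down), but pushed higher than about 100 mm it tips over its leading edge.
- handle: Steel bail handle of the cool box, fixed upright above its lid, bar along the box's x, 20 mm thick rubber grip in the middle. Origin: centre of the lid's top, 240 mm above the underside. Not to be touched.
- dock_home (a point): Where the cool box's origin is when the box is fully home; on the bench surface, in the dock, which is screwed to the bench. Dock axes: +y is the way the box slides in, z up; the box ends with its axes parallel to these. In this frame the two rubber stops have their faces at y = +65 mm and the grey charger housing (176 mm wide, 85 mm high) runs from y = +75 to +240 mm.
- dock_mouth (a point): Middle of the mouth of the dock's guides, 119 mm before dock_home along y, 30 mm up (top of the guides); dock axes. Guides: two aluminium rails 30 mm high lined with slippery white plastic, inner faces at x = +-91 mm (6 mm play each side of the box) from the charger to 61 mm inside the mouth, where the throat is +-89 mm, then flaring out to +-111 mm at the mouth; flat feet outside to x = +-124 mm.
- contact (a joint): Sprung contact shoe in the dock (50 mm wide black block with two brass strips, 21 to 39 mm up, its face 10 mm ahead of the stops): 0 = fully out, grows in m as the box pushes it in towards +y of the dock; 0.010 = box against the stops. Spring about 1 to 2 N, which does not push the box back.
- start (a joint): Start button: round grey button, 28 mm across, pointing up in a 44 mm black collar on top of the charger. 0 = released, 0.006 m = fully down, about 5 N; springs back.
- start_top (a point): Centre of the top face of the released start button, 108 mm above the bench, at x = 0, y = +195 mm in the dock's frame; z up.
- bottle: Amber bottle with white cap, 64 mm across, 150 mm high, standing beside the guides. Origin: centre of its underside. Leave alone.
- dishes: Stack of two closed clear culture dishes, 92 mm across, 31 mm high in all, beside the guides, between bottle and rack. Origin: centre of the underside. Leave alone.
- rack: White tube rack with capped tubes, 60 (x) x 130 (y) mm, 82 mm high over the tubes, beside the charger. Origin: centre of the underside. Leave alone.

How it is judged:
On the way, in this order (a step that is already met when the one before it is completed fails the run):
1. the cool box is fully home in the dock, square and upright (value of joint contact above 0.006 m and y of cooler in the frame of dock_home above -0.004 m and x of cooler in the frame of dock_home between -0.007 and 0.007 m and angle between the x axis of cooler and the x axis of dock_home, either way round below 0.05 rad and angle between cooler's own z axis and vertical below 0.03 rad), for 0.3 s.
2. the start button is pressed down with the box home (all of step 1 and value of joint start above 0.004 m), for 0.1 s.
At the end, for the whole second after the job is handed in: The cool box stands upright at rest in the dock, its contact shoe pushed in by more than 6 mm of the 10 (within 4 mm of the stops), within 7 mm of the middle of the guides and 3 degrees of square, and the start button has been pressed at least 4 mm down after the box was home and has sprung back (all of step 1 and value of joint start below 0.001 m and linear speed of cooler below 0.01 m/s); the robot touches nothing.
It fails at once if the cool box is tipped or rocked by more than about 6 degrees (angle between cooler's own z axis and vertical above 0.1 rad).
It fails at once if the cool box is pushed with the arm or the body of the gripper instead of the fingers (contact force between the arm and cooler above 5 N).
It fails at once if the cool box is lifted off the bench (height (world z) of cooler above 0.012 m).
It fails at once if the carry handle is touched (contact force between any of the fingers, the arm and handle above 1 N).
It fails at once if the bottle, the stack of dishes or the tube rack is shifted by more than 20 mm or tipped (distance of any of bottle, dishes, rack from where it was at the start of the episode above 0.02 m or angle between any of bottle, dishes, rack's own z axis and vertical above 0.3 rad).
It also fails if it takes over 69 s, if anything falls off the work surface, if the arm or the gripper's body presses on something with over 40 N, if the wrist force passes 120 N, or if a joint passes its speed limit or range.

### The arm

A 7-joint arm with a two-finger parallel gripper is mounted at the origin on the work surface. World frame = base frame: x ahead of the robot, y to its left, z up, the work surface at z = 0. Lengths are in m, angles in rad, forces in N, time in s.
With the tool pointing down it reaches from about 0.425 to 1.025 m from the base axis. Payload 9.4 kg.
Tool frame: the origin (TCP) lies midway between the tips of the shut fingers; the grasp point (between the pads) lies 19 mm behind it; x points along the fingers, y is the direction in which the jaws open and shut, and the axes are right-handed (so a half turn about x gives the same grasp; the last joint's range is limited). The gripper opens to 85 mm and grips with 20 to 120 N. Pads are 22 mm wide; open, the fingers measure 114 mm over their backs; the gripper's body (76 mm by 85 mm) begins 54 mm behind the grasp point. The pads swing forward as they close: fully open they stand 13 mm farther back than shut.
Start: joints at [1.151, 0.599, -0.003, 1.599, 0.002, 0.943, -0.08], TCP at [0.244, -0.683, 0.231] pointing down, gripper open.
Joint ranges: [-2.57, 2.57], [-0.35, 1.97], [-1.29, 1.29], [0.11, 2.56], [-1.05, 4.19], [0.11, 1.86], [-2.63, 2.63]. Speed limits (rad/s): [2.22, 2.22, 3.01, 3.01, 3.14, 3.14, 3.14].

### API

Orientations are given as a 3x3 rotation matrix whose columns are the frame's x, y, z axes.
In Python, from bench import bot gives the robot as it stands. The module is installed in compiled form; this text tells all that it offers.
- The arm moves only by the tool jog_arm, never from a script. Its argument "series" is one flat list of numbers, 7 for each row, row after row: the shift along the world's x, y, z in cm, then the turn, a rotation vector about the world's x, y, z in rad, then the opening, from 0 (shut) to 1 (fully open). A call has 1 to 20 rows; each row shifts and turns the commanded pose from where the row before left it; what a row does not reach is not made up. A row lasts 1/12 s, in which the tool goes at most 41.7 mm and 7.16 degrees, less where a joint would pass 70% of its speed; a pose out of reach is approached as far as the arm can. A call with a gripper value outside its range is refused whole. The fingers move at their own pace and stop on an object; "newtons" is the grip in N (left out, the last holds). Time passes only in rows, so rows that do not move let the fingers close. It gives the time, the measured TCP pose, the force and the opening at its end, in the units of the state.
- bot.state(): the state, without advancing time (a new reading comes with each control period).
- bot.grab_frame(name): name is "scene" or "side" or "wrist"; returns the picture (384x512x3 uint8, red, green, blue); there is no depth.
- bot.camera_info(name): a dict with "vertical_fov" (degrees; the focal length in pixels is half the picture's height over the tangent of half this angle, whatever the lens; pixels are square), "cx", "cy" (the principal point, pixels), "T" (4x4, takes a point from camera to world coordinates). Camera axes: x right, y down, z forward; pixel columns grow to the right and rows downward; lengths in m; the calibration is good to about 2 mm. A picture is of the moment at which its call begins: read the wrist's pose just before it. camera_info takes no time and is no camera call; for the wrist camera it gives the pose at the moment of the call.
- bot.finish_job(): hands the job in, once; it reports no verdict.
Trained networks look in the newest picture that a camera, given by its name, has taken for a name from the list of things; names that differ only in an ending like _2 or _b are one class to them, and where a whole thing is asked for, a point or a joint stands for the part that bears it (a point fixed in the world has none). Each returns a list of dicts, best first, with "score" (0 to 1); they miss things now and then, are a little off and sometimes report something else, mostly with a low value. They report only what shows in the picture. A call takes as long as a camera call.
- bot.search_frame(target, camera): "xy" ([column, row] in pixels, amid what is visible of it).
- bot.trace(target, camera): "mask" (384x512 bool, what is visible of it) and "xy" ([column, row] in pixels, amid what is visible of it).
- bot.spot_point(target, camera): "xy" ([column, row] in pixels: a listed point, or the origin of a listed thing).
The state is a dict: "t": time; "qpos": joint angles; "joint_vel": joint speeds; "effort": joint torques, N m; "position": TCP position; "tcp_rot": TCP orientation; "force": force on the tool from outside, world axes, zero at the start; "ft_torque": the same for the moment, N m; "width": finger opening in m.
Only numpy, scipy, OpenCV 4.12 (cv2) and the standard library are available. Lean on these libraries where they do the work, as an engineer would, in place of code of your own. Each camera call takes 0.05 s, during which the arm holds its last target.

## Working session

There is one attempt and no reset: what is moved stays moved. The work goes in short steps, Python scripts to look and compute and a tool call to move; the robot and the scene stay as the last step left them, time stands still between calls to the robot, and variables do not carry over. Pictures are saved under pics/ and viewed, and the job is handed in when it is done.

Besides the shell and the picture viewer there is one more tool, called after "Request:" as name(argument=value, ...) on one line, values as JSON. jog_arm: Moves the arm, as the interface text tells. Its arguments: {"type":"object","properties":{"series":{"type":"array"},"newtons":{"type":"number"}},"required":["series"]}

```bash
mkdir -p pics
cat > h.py <<'E'
import numpy as np, cv2
from bench import bot
def K(n):
    c=bot.camera_info(n); f=192/np.tan(np.radians(c["vertical_fov"])/2); return f,c["cx"],c["cy"],np.array(c["T"])
def ray(n,xy,z):
    f,cx,cy,T=K(n); d=T[:3,:3]@np.array([(xy[0]-cx)/f,(xy[1]-cy)/f,1]); o=T[:3,3]
    return o+d*(z-o[2])/d[2]
def proj(n,P):
    f,cx,cy,T=K(n); p=(np.atleast_2d(P)-T[:3,3])@T[:3,:3]; return np.c_[f*p[:,0]/p[:,2]+cx,f*p[:,1]/p[:,2]+cy]
def save(n,name,img=None):
    if img is None: img=bot.grab_frame(n)
    cv2.imwrite("pics/"+name,cv2.cvtColor(img,cv2.COLOR_RGB2BGR)); return img
E
python3 - <<'E'
from h import *
np.set_printoptions(precision=4,suppress=True)
s=bot.state(); print(s["t"],s["position"],s["tcp_rot"],s["force"],s["width"])
for n in ["scene","side"]:
    save(n,n+"0.png"); print(n,K(n))
    for t in ["cooler","push_face","dock_home","dock_mouth","start_top","handle","bottle","dishes","rack"]:
        r=bot.spot_point(t,n)
        print(t,[(np.round(x["xy"],1),round(x["score"],2)) for x in r[:2]])
E
```

```text
0.0 [ 0.2435 -0.6824  0.2304] [[-0.0006  0.3362 -0.9418]
 [ 0.0014 -0.9418 -0.3362]
 [-1.     -0.0015  0.0001]] [-0.0092 -0.352   0.2992] 0.08495353396541915
scene (np.float64(436.1086594940269), 249.6802363235529, 194.2596956852108, array([[-0.1069,  0.7271, -0.6782,  1.2465],
       [ 0.9943,  0.0794, -0.0716,  0.1044],
       [ 0.0018, -0.682 , -0.7314,  0.8223],
       [ 0.    ,  0.    ,  0.    ,  1.    ]]))
cooler [(array([177.1, 214.8]), 0.75)]
push_face [(array([158.3, 138.8]), 0.29), (array([176.4, 212. ]), 0.21)]
dock_home []
dock_mouth [(array([158.9, 136.4]), 0.6)]
start_top [(array([360.2, 174.2]), 0.51)]
handle [(array([157.1, 139.1]), 0.56)]
bottle [(array([211.5, 286.5]), 0.8)]
dishes [(array([255.9, 268.2]), 0.83), (array([356. , 272.8]), 0.72)]
rack [(array([355.1, 272.2]), 0.66)]
side (np.float64(491.20277602719915), 247.64771830067141, 182.004243303194, array([[ 0.9709, -0.1787,  0.1593,  0.4452],
       [-0.2386, -0.6696,  0.7034, -0.9089],
       [-0.019 , -0.7209, -0.6927,  1.0708],
       [ 0.    ,  0.    ,  0.    ,  1.    ]]))
cooler [(array([231.2, 273.8]), 0.97)]
push_face [(array([235.3, 288.8]), 0.69)]
dock_home []
dock_mouth []
start_top [(array([175. , 149.8]), 0.49)]
handle [(array([229.4, 215.2]), 0.87)]
bottle [(array([289.4, 228.5]), 0.58)]
dishes [(array([264.6, 207.8]), 0.75)]
rack [(array([240., 162.]), 0.79)]
```

View pics/scene0.png

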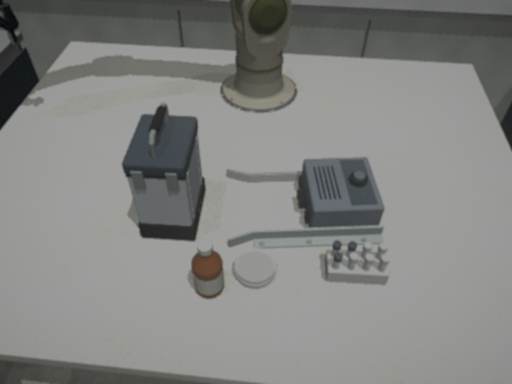

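View pics/side0.png

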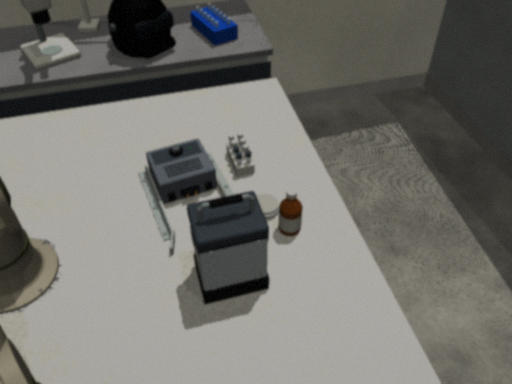

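The scene view shows the box at about (170,180), with the dock guides opening towards it at (230,175)-(230,240). The charger is at (340,190), with its button at (359,177). The side view shows the box's push face with its bottom edge around (205,300)-(268,288). I'll zoom in for corners.

Run:
```python
import cv2
a=cv2.imread("pics/scene0.png"); b=cv2.imread("pics/side0.png")
def crop(im,x,y,w,h,k,name):
    c=cv2.resize(im[y:y+h,x:x+w],None,fx=k,fy=k,interpolation=cv2.INTER_CUBIC)
    for i in range(0,w,20): cv2.putText(c,str(x+i),(i*k,10),0,.35,(0,0,255),1); cv2.line(c,(i*k,12),(i*k,18),(0,0,255),1)
    for i in range(0,h,20): cv2.putText(c,str(y+i),(0,i*k+4),0,.35,(0,0,255),1);cv2.line(c,(22,i*k),(28,i*k),(0,0,255),1)
    cv2.imwrite("pics/"+name,c)
crop(a,220,140,180,150,4,"c1.png"); crop(a,110,95,120,150,4,"c2.png"); crop(b,130,130,150,180,3,"c3.png")
```

```text
(no output)
```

View pics/c1.png

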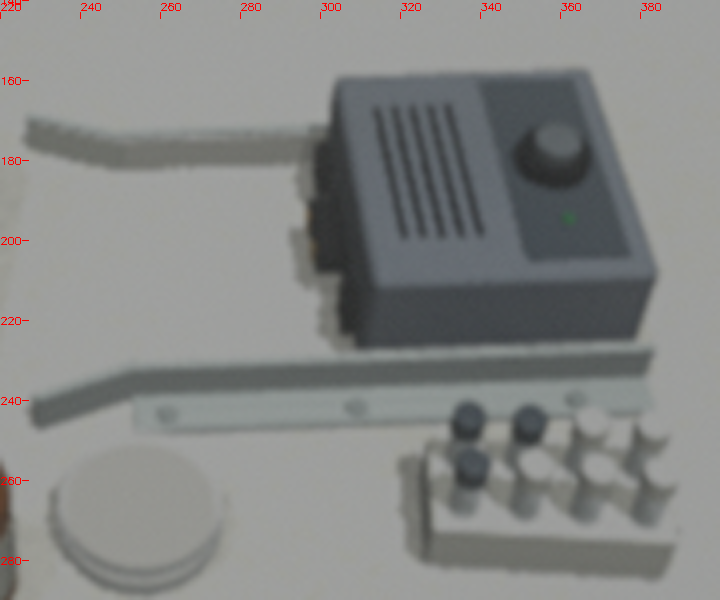

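View pics/c2.png

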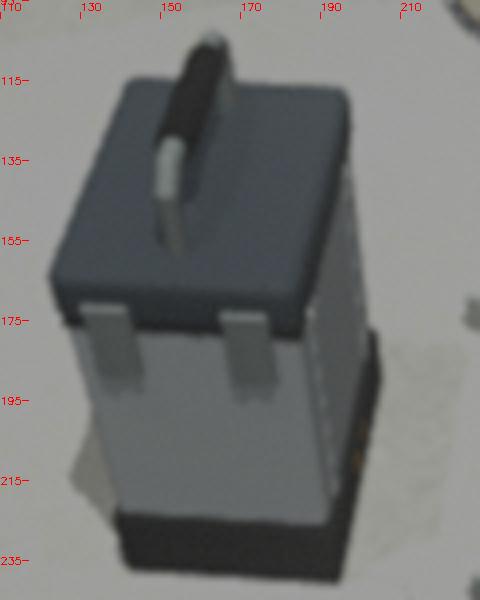

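View pics/c3.png

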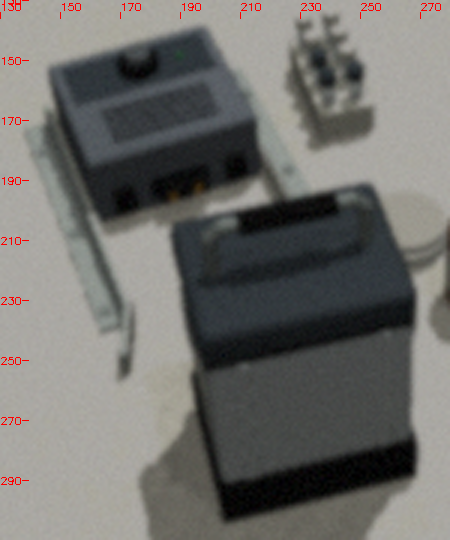

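```bash
cat > fit.py <<'E'
from h import *
from scipy.optimize import least_squares
def fit(corr,x0):
    def tf(p,P):
        c,s=np.cos(p[2]),np.sin(p[2]); P=np.array(P)
        return np.c_[p[0]+c*P[:,0]-s*P[:,1],p[1]+s*P[:,0]+c*P[:,1],P[:,2]]
    def res(p):
        r=[]
        for n,L in corr.items():
            if L: r.append((proj(n,tf(p,[l[0] for l in L]))-np.array([l[1] for l in L])).ravel())
        return np.concatenate(r)
    o=least_squares(res,x0,loss="soft_l1"); return o.x,res(o.x).reshape(-1,2),tf
E
python3 - <<'E'
from fit import *
np.set_printoptions(precision=4,suppress=True)
dock={"scene":[((-.088,.075,.085),(303.8,159.5)),((-.088,.24,.085),(367,157.5)),((.088,.075,.085),(313.8,211)),((.088,.24,.085),(384,208)),((0,.195,.108),(359.5,174.5)),((-.111,-.119,.03),(226.8,169.5))],
"side":[((-.088,.24,.085),(146.7,153.3)),((.088,.24,.085),(199,139)),((-.088,.075,.085),(162,185)),((.088,.075,.085),(215.3,170.7)),((0,.195,.108),(176.5,146.5))]}
box={"scene":[((.085,-.065,0),(142.5,237.5)),((.085,.065,0),(195,240)),((.085,-.065,.05),(138.8,222)),((.085,.065,.05),(197.5,226)),((.084,-.064,.24),(123,163.8)),((.084,.064,.24),(186,169)),((-.084,-.064,.24),(142,114.5)),((-.084,.064,.24),(196.8,117.5))],
"side":[((-.085,-.065,0),(204.7,303.7)),((.085,-.065,0),(268,288.3)),((.085,-.065,.05),(268,275.3)),((-.085,-.065,.05),(203,291)),((-.084,-.064,.205),(198.3,252.7)),((.084,-.064,.205),(267,239))]}
d,r,tf=fit(dock,[.55,.1,0]); print("dock",d,np.degrees(d[2])); print(r.round(1).tolist())
for k in ("scene","side"): print(k,fit({k:dock[k]},d)[0],end=" ");
b,r,_=fit(box,[.55,-.2,0]); print("\nbox",b,np.degrees(b[2])); print(r.round(1).tolist())
for k in ("scene","side"): print(k,fit({k:box[k]},b)[0],end=" ");
D=np.array([[np.cos(d[2]),np.sin(d[2])],[-np.sin(d[2]),np.cos(d[2])]])
print("\nbox in dock",D@(b[:2]-d[:2]),"yaw",np.degrees(b[2]-d[2]))
for n in ("bottle","dishes","rack"): print(n,[ray(k,v,0)[:2] for k,v in {"bottle":{"scene":(211.5,286.5),"side":(289.4,228.5)},"dishes":{"scene":(255.9,268.2),"side":(264.6,207.8)},"rack":{"scene":(355.1,272.2),"side":(240,162)}}[n].items()])
# overlay
for n in ("scene","side"):
    im=bot.grab_frame(n).copy()
    im=cv2.resize(im,None,fx=1.5,fy=1.5)
    def L(p,A,B,c):
        q=proj(n,tf(p,[A,B]))*1.5; cv2.line(im,tuple(int(v) for v in q[0]),tuple(int(v) for v in q[1]),c,1)
    for z in (0,.05):
        C=[(-.085,-.065,z),(.085,-.065,z),(.085,.065,z),(-.085,.065,z)]
        for i in range(4): L(b,C[i],C[(i+1)%4],(255,0,0)); L(d,C[i],C[(i+1)%4],(255,255,0))
    C=[(-.084,-.064,.24),(.084,-.064,.24),(.084,.064,.24),(-.084,.064,.24)]
    for i in range(4): L(b,C[i],C[(i+1)%4],(255,0,0))
    for z in (0,.085):
        C=[(-.088,.075,z),(.088,.075,z),(.088,.24,z),(-.088,.24,z)]
        for i in range(4): L(d,C[i],C[(i+1)%4],(0,255,0))
    for s in (-1,1):
        L(d,(s*.111,-.119,.03),(s*.089,-.058,.03),(0,0,255)); L(d,(s*.091,-.058,.03),(s*.091,.075,.03),(0,0,255))
    save(n,n+"_ov.png",im)
E
```

```text
dock [0.5227 0.0888 0.1513] 8.669235672561317
[[-1.7, -1.7], [0.3, -1.5], [-1.7, -0.0], [1.2, 0.6], [-0.7, -0.1], [-1.3, 0.1], [-0.6, -3.0], [0.6, -3.0], [-2.0, -1.1], [1.8, -3.1], [-0.1, -0.8]]
scene [0.5228 0.0906 0.1501] side [0.5229 0.0784 0.1592] 
box [ 0.5628 -0.1515  0.0454] 2.6001251702621038
[[-0.1, 0.2], [2.1, 0.5], [-0.3, 2.3], [-2.3, 1.1], [-1.8, -1.2], [0.1, -3.5], [-1.0, -3.4], [1.5, -4.2], [-0.7, -0.3], [0.5, -1.8], [0.7, -0.2], [-0.6, 1.2], [-1.4, -0.5], [1.9, -4.2]]
scene [ 0.5639 -0.1505  0.0446] side [ 0.5635 -0.1535  0.0283] 
box in dock [ 0.0035 -0.2436] yaw -6.069110502299213
bottle [array([ 0.7629, -0.0288]), array([ 0.7611, -0.0388])]
dishes [array([0.7062, 0.0617]), array([0.7138, 0.0574])]
rack [array([0.6929, 0.2808]), array([0.6898, 0.2769])]
```

View pics/scene_ov.png

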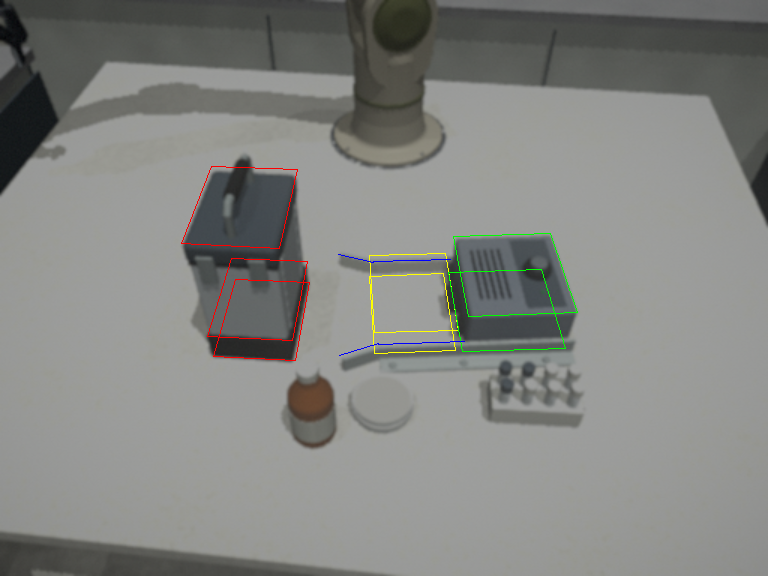

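View pics/side_ov.png

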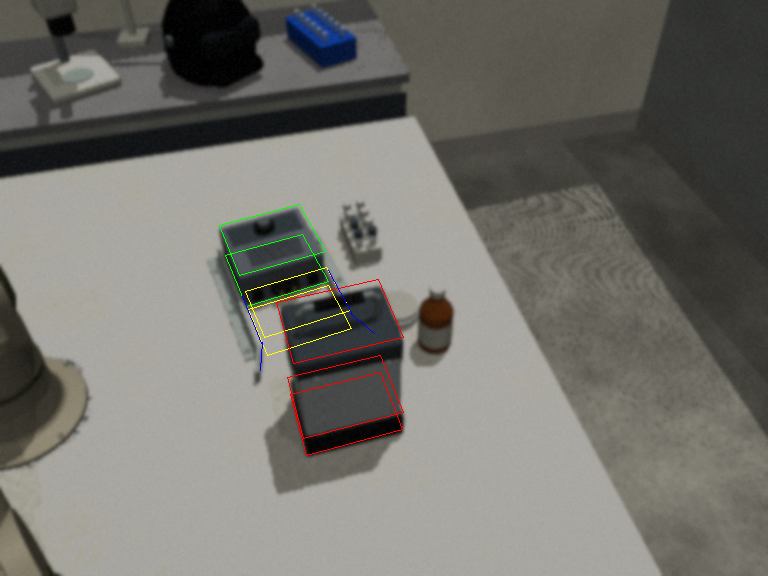

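Run:
```python
from h import *
for n in ("scene","side","wrist"):
    c=bot.camera_info(n); print({k:v for k,v in c.items() if k!="T"})
save("wrist","w0.png"); print(K("wrist")[3].round(3))
```

```text
{'vertical_fov': 47.52368411930655, 'cx': 249.6802363235529, 'cy': 194.2596956852108}
{'vertical_fov': 42.69879737837081, 'cx': 247.64771830067141, 'cy': 182.004243303194}
{'vertical_fov': 67.15777045036923, 'cx': 254.9960980004348, 'cy': 190.8040061909377}
[[ 0.335 -0.897 -0.288  0.318]
 [-0.942 -0.319 -0.103 -0.656]
 [ 0.     0.305 -0.952  0.373]
 [ 0.     0.     0.     1.   ]]
```

View pics/w0.png

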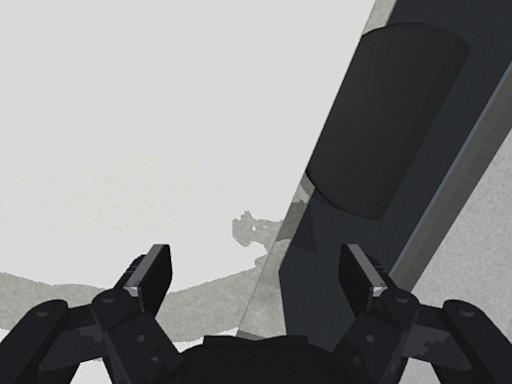

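```bash
cat > fit2.py <<'E'
from h import *
from scipy.optimize import least_squares
dock={"scene":[((-.088,.075,.085),(303.8,159.5)),((-.088,.24,.085),(367,157.5)),((.088,.075,.085),(313.8,211)),((.088,.24,.085),(384,208)),((0,.195,.108),(359.5,174.5)),((-.111,-.119,.03),(226.8,169.5))],
"side":[((-.088,.24,.085),(146.7,153.3)),((.088,.24,.085),(199,139)),((-.088,.075,.085),(162,185)),((.088,.075,.085),(215.3,170.7)),((0,.195,.108),(176.5,146.5))]}
box={"scene":[((.085,-.065,0),(142.5,237.5)),((.085,.065,0),(195,240)),((.085,-.065,.05),(138.8,222)),((.085,.065,.05),(197.5,226)),((.084,-.064,.24),(123,163.8)),((.084,.064,.24),(186,169)),((-.084,-.064,.24),(142,114.5)),((-.084,.064,.24),(196.8,117.5))],
"side":[((-.085,-.065,0),(204.7,303.7)),((.085,-.065,0),(268,288.3)),((.085,-.065,.05),(268,275.3)),((-.085,-.065,.05),(203,291)),((-.084,-.064,.205),(198.3,252.7)),((.084,-.064,.205),(267,239))]}
def dproj(n,P,k):
    f,cx,cy,T=KK[n]; p=(np.atleast_2d(P)-T[:3,3])@T[:3,:3]; u=p[:,:2]/p[:,2:]; r2=(u**2).sum(1,keepdims=True)
    return u*(1+k*r2)*f+[cx,cy]
KK={n:K(n) for n in ("scene","side")}
def tf(p,P):
    c,s=np.cos(p[2]),np.sin(p[2]); P=np.array(P)
    return np.c_[p[0]+c*P[:,0]-s*P[:,1],p[1]+s*P[:,0]+c*P[:,1],P[:,2]]
def res(v,nm=False):
    o=[]
    for q,C in ((v[:3],dock),(v[3:6],box)):
        for i,n in enumerate(("scene","side")):
            o.append((dproj(n,tf(q,[l[0] for l in C[n]]),v[6+i])-np.array([l[1] for l in C[n]])).ravel())
    return np.concatenate(o)
if __name__=="__main__":
    np.set_printoptions(precision=4,suppress=True)
    o=least_squares(res,[.52,.09,.15,.56,-.15,.045,0,0],loss="soft_l1"); v=o.x
    print(v,o.cost); print(res(v).reshape(-1,2).round(1).tolist())
    o=least_squares(lambda w:res(np.r_[w,0,0]),[.52,.09,.15,.56,-.15,.045],loss="soft_l1");print(o.x,o.cost)
E
python3 fit2.py
```

```text
[ 0.5225  0.0927  0.1547  0.5624 -0.1552  0.0451 -0.2469 -0.2346] 31.4837171778702
[[-0.5, -1.5], [-0.7, -0.9], [-0.2, -0.1], [-0.4, 0.0], [-0.9, 0.1], [0.1, 0.3], [0.2, -3.3], [0.3, -3.5], [-1.6, -1.9], [1.4, -4.0], [-0.0, -1.2], [0.4, -0.8], [1.0, -0.1], [0.1, 1.5], [-3.5, 0.7], [-0.6, -0.7], [-1.3, -3.6], [0.2, -1.6], [0.6, -3.4], [0.1, -1.0], [0.5, -1.8], [0.7, 0.1], [0.1, 0.8], [-0.9, 0.2], [2.1, -3.1]]
[ 0.5227  0.0888  0.1513  0.5628 -0.1515  0.0454] 39.30297535026575
```

Run:
```python
from h import *
g=cv2.GaussianBlur(cv2.imread("pics/scene0.png",0),(5,5),0).astype(float)
pts=[]
for x in range(5,420,15):
    y0=349+x*26/420; ys=np.arange(int(y0)-9,int(y0)+10); ys=ys[ys<382]
    d=np.diff(g[ys,x]); i=np.argmin(d); pts.append((x,ys[i]+.5))
pts=np.array(pts,float); 
f,cx,cy,T=K("scene")
def dev(k):
    Km=np.array([[f,0,cx],[0,f,cy],[0,0,1.]]); u=cv2.undistortPoints(pts[:,None],Km,np.array([k,0,0,0,0.]))[:,0]*f
    c=np.polyfit(u[:,0],u[:,1],1); e=u[:,1]-np.polyval(c,u[:,0]); return e
for k in (0,-.1,-.2,-.25,-.3): e=dev(k); print(k,e.std().round(2),np.polyfit(pts[:,0]/100,e,2)[0].round(3))
print(pts[:,1])
```

```text
0 4.13 1.156
-0.1 5.02 2.271
-0.2 6.68 3.926
-0.25 8.03 5.135
-0.3 10.06 6.85
[354.5 355.5 357.5 359.5 361.5 361.5 362.5 363.5 351.5 350.5 354.5 358.5
 353.5 353.5 359.5 362.5 359.5 365.5 365.5 365.5 361.5 360.5 368.5 362.5
 369.5 365.5 372.5 365.5]
```

Run:
```python
from h import *
a=cv2.imread("pics/scene0.png"); 
cv2.imwrite("pics/edge.png",cv2.resize(np.vstack([a[30:110],a[334:384]]),None,fx=1.5,fy=4))
```

```text
(no output)
```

View pics/edge.png

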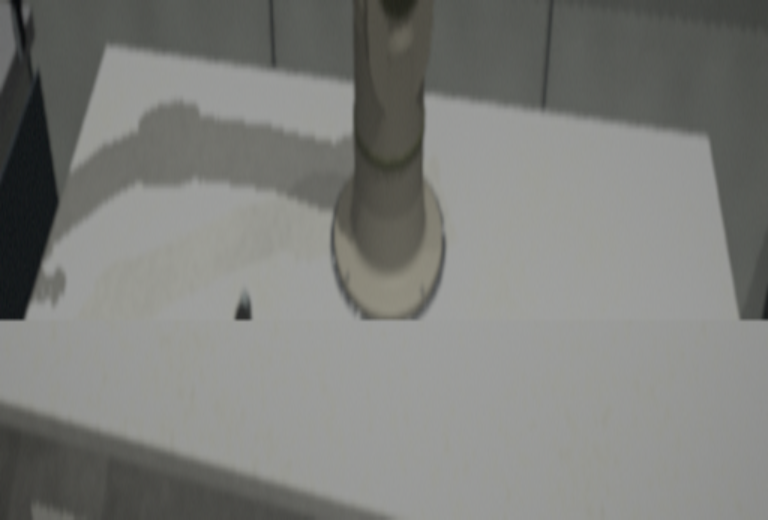

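The overlay shows pixel residuals of only a few pixels, mostly from rounded edges, and the table edge is straight, so distortion isn't an issue. Next I'll move to a standoff behind the box, turning the jaws parallel to the push face.

Request:
jog_arm(series=[2.9,2.3,0,0,0,0.116,1,2.9,2.3,0,0,0,0.116,1,2.9,2.3,0,0,0,0.116,1,2.9,2.3,0,0,0,0.116,1,2.9,2.3,0,0,0,0.116,1,2.9,2.3,0,0,0,0.116,1,2.9,2.3,0,0,0,0.116,1,2.9,2.3,0,0,0,0.116,1,2.9,2.3,0,0,0,0.116,1,2.9,2.3,0,0,0,0.116,1,2.9,2.3,0,0,0,0.116,1])

```text
t: 2.07
position: [0.5639, -0.4287, 0.2315]
tcp_rot: [[0.0, 0.999, 0.053], [-0.0, 0.053, -0.999], [-1.0, 0.0, 0.0]]
force: [-0.1, -0.9, -0.3]
width: 0.0852
```

Run:
```python
from h import *
np.set_printoptions(precision=3,suppress=True)
s=bot.state(); print(s["t"],s["position"],s["tcp_rot"],s["qpos"])
save("wrist","w1.png")
```

```text
2.0667 [ 0.564 -0.429  0.232] [[ 0.     0.999  0.053]
 [-0.     0.053 -0.999]
 [-1.     0.     0.   ]] [ 0.79   0.601 -0.356  1.625  0.244  0.959  0.404]
```

Request:
jog_arm(series=[0,0,0,0.112,0.005,0,1,0,0,0,0.112,0.005,0,1,0,0,0,0.112,0.005,0,1,0,0,0,0.112,0.005,0,1,0,0,0,0.112,0.005,0,1,0,0,0,0.112,0.005,0,1,0,0,0,0.112,0.005,0,1,0,0,0,0,0,0,1])

```text
t: 2.78
position: [0.5598, -0.4335, 0.2254]
tcp_rot: [[-0.032, 0.999, 0.026], [0.712, 0.041, -0.701], [-0.702, -0.004, -0.712]]
force: [-2.4, -0.6, -3.1]
width: 0.0856
```

Run:
```python
from h import *
np.set_printoptions(precision=3,suppress=True)
s=bot.state(); print(s["t"],s["position"],s["tcp_rot"],s["qpos"])
save("wrist","w1.png"); print(K("wrist"))
save("scene","s1.png")
```

```text
2.7833 [ 0.56  -0.433  0.225] [[-0.032  0.999  0.026]
 [ 0.712  0.041 -0.701]
 [-0.702 -0.004 -0.712]] [ 1.049  0.94  -0.544  1.225 -0.18   1.569  0.677]
(np.float64(289.21440661783436), 254.9960980004348, 190.8040061909377, array([[ 0.999,  0.036, -0.022,  0.564],
       [ 0.042, -0.888,  0.459, -0.477],
       [-0.003, -0.459, -0.888,  0.382],
       [ 0.   ,  0.   ,  0.   ,  1.   ]]))
```

View pics/w1.png

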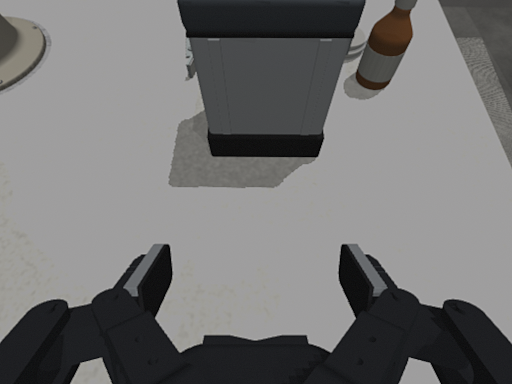

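View pics/s1.png

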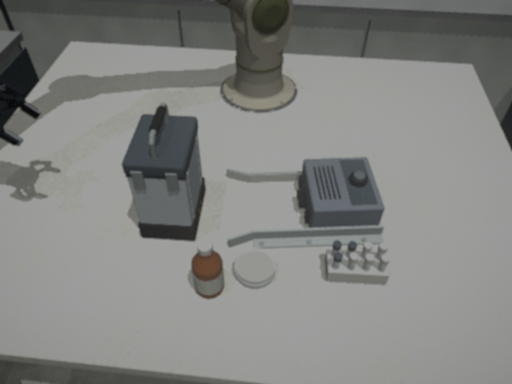

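The wrist view shows the push face squarely, with the bumper's bottom edge from about (211,155) to (321,156). I'll measure its pose from that.

Run:
```python
from h import *
np.set_printoptions(precision=4,suppress=True)
im=cv2.imread("pics/w1.png",0)
c=cv2.resize(im[115:175,190:345],None,fx=5,fy=5,interpolation=cv2.INTER_CUBIC); cv2.imwrite("pics/w1c.png",c)
a,b=ray("wrist",(211.5,156.5),0),ray("wrist",(321.5,156.5),0)
print(a,b,np.linalg.norm(a-b),np.arctan2(*(b-a)[[1,0]]))
a,b=ray("wrist",(207.5,131),.05),ray("wrist",(324,130),.05)
print(a,b,np.linalg.norm(a-b),np.arctan2(*(b-a)[[1,0]]))
```

```text
[ 0.484  -0.2195  0.    ] [ 0.6589 -0.2117  0.    ] 0.17505852338915837 0.04452065040499166
[ 0.4836 -0.2088  0.05  ] [ 0.6531 -0.1994  0.05  ] 0.1696730160470394 0.0553401975854351
```

View pics/w1c.png

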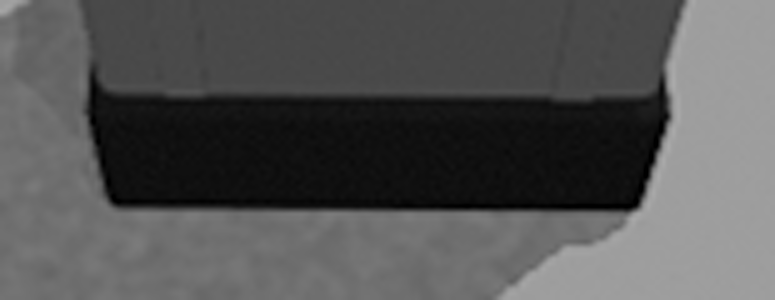

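Request:
jog_arm(series=[0.1,2.2,-2.6,0,0,0,1,0.1,2.2,-2.6,0,0,0,1,0.1,2.2,-2.6,0,0,0,1,0.1,2.2,-2.6,0,0,0,1,0.1,2.2,-2.6,0,0,0,1,0.1,2.2,-2.6,0,0,0,1,0.1,2.2,-2.6,0,0,0,1,0.1,2.0,-2.6,0,0,0,1,0,0,0,0,0,0,1])

```text
t: 3.63
position: [0.5696, -0.2492, 0.0218]
tcp_rot: [[-0.038, 0.998, 0.039], [0.706, 0.055, -0.706], [-0.707, 0.001, -0.708]]
force: [-0.8, 1.0, 0.4]
width: 0.0852
```

Run:
```python
from h import *
np.set_printoptions(precision=3,suppress=True)
s=bot.state(); print(s["t"],s["position"],s["tcp_rot"],s["qpos"])
save("wrist","w2.png"); save("side","d2.png")
```

```text
3.6333 [ 0.57  -0.249  0.022] [[-0.038  0.998  0.039]
 [ 0.706  0.055 -0.706]
 [-0.707  0.001 -0.708]] [ 0.937  1.057 -0.568  1.628 -0.18   1.012  0.701]
```

View pics/w2.png

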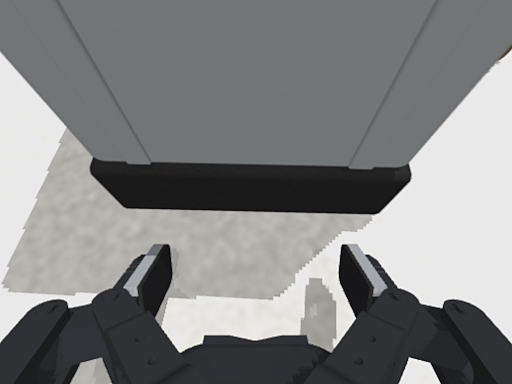

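View pics/d2.png

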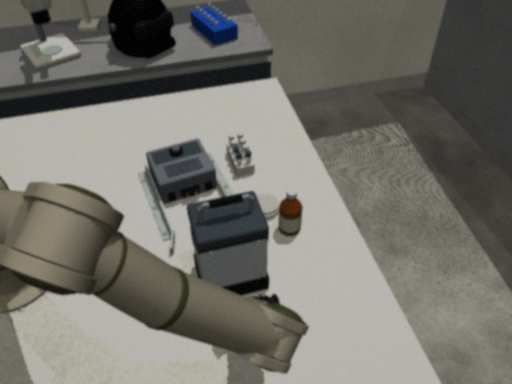

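The wrist view shows the bumper bottom edge (125,208)-(380,213), centred between the fingers and about 3 cm ahead. I'll lower slightly, make contact, and push the box to the mouth while yawing it towards the dock's heading.

Request:
jog_arm(series=[0,0.6,-0.5,0,0,0,1,0,0.8,-0.5,0,0,0,1,0,0.8,0,0,0,0,1,-0.05,0.6,0,0,0,0,1,-0.1,0.6,0,0,0,0.013,1,-0.1,0.7,0,0,0,0.013,1,-0.1,0.7,0,0,0,0.013,1,-0.1,0.7,0,0,0,0.013,1,-0.1,0.7,0,0,0,0.013,1,-0.1,0.7,0,0,0,0.013,1,-0.1,0.7,0,0,0,0.013,1,-0.1,0.7,0,0,0,0.013,1,-0.1,0.5,0,0,0,0,1])

```text
t: 4.82
position: [0.563, -0.1694, 0.0134]
tcp_rot: [[-0.102, 0.989, 0.11], [0.696, 0.15, -0.702], [-0.711, 0.005, -0.704]]
force: [1.9, -9.3, 3.4]
width: 0.0854
```

Run:
```python
from h import *
np.set_printoptions(precision=3,suppress=True)
s=bot.state(); print(s["t"],s["position"],s["tcp_rot"],s["qpos"],s["force"])
a=save("wrist","w3.png"); b=save("side","d3.png"); c=save("scene","s3.png")
```

```text
4.8167 [ 0.563 -0.169  0.013] [[-0.102  0.989  0.11 ]
 [ 0.696  0.15  -0.702]
 [-0.711  0.005 -0.704]] [ 0.86   1.049 -0.594  1.725 -0.169  0.922  0.698] [ 1.922 -9.279  3.377]
```

View pics/w3.png

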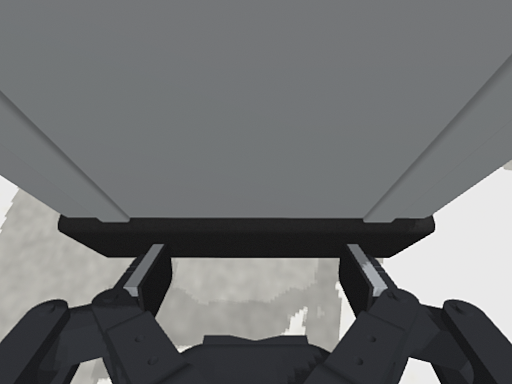

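View pics/s3.png

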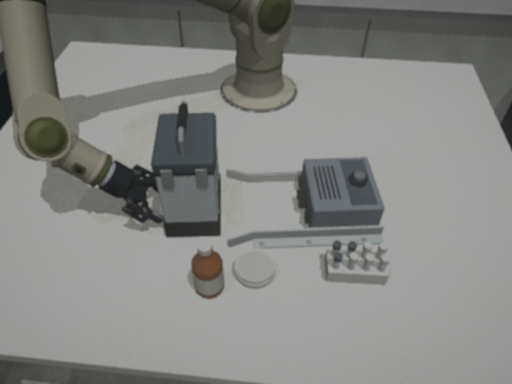

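```bash
cat > chk.py <<'E'
from h import *
import sys
np.set_printoptions(precision=4,suppress=True)
# args: left col,row right col,row of bumper bottom corners in wrist
l=tuple(map(float,sys.argv[1:3])); r=tuple(map(float,sys.argv[3:5]))
D=np.array([.5226,.090]);y=.1525; R=np.array([[np.cos(y),np.sin(y)],[-np.sin(y),np.cos(y)]])
a,b=ray("wrist",l,0)[:2],ray("wrist",r,0)[:2]
yaw=np.arctan2(*(b-a)[[1,0]]); m=(a+b)/2; c=m+.065*np.array([-np.sin(yaw),np.cos(yaw)])
print("w",np.linalg.norm(b-a),"yaw",yaw,"centre",c,"in dock",R@(c-D),"relyaw",yaw-y)
E
python3 chk.py 108 257.5 390 257.5
python3 - <<'E'
import cv2
a=cv2.imread("pics/scene0.png"); a=cv2.imread("pics/s3.png")
x,y,w,h,k=140,100,120,150,4
c=cv2.resize(a[y:y+h,x:x+w],None,fx=k,fy=k,interpolation=cv2.INTER_CUBIC); cv2.imwrite("pics/c4.png",c)
E
```

```text
w 0.16536600380198127 yaw 0.1505251555695119 centre [ 0.5499 -0.1062] in dock [-0.0029 -0.198 ] relyaw -0.001974844430488093
```

View pics/c4.png

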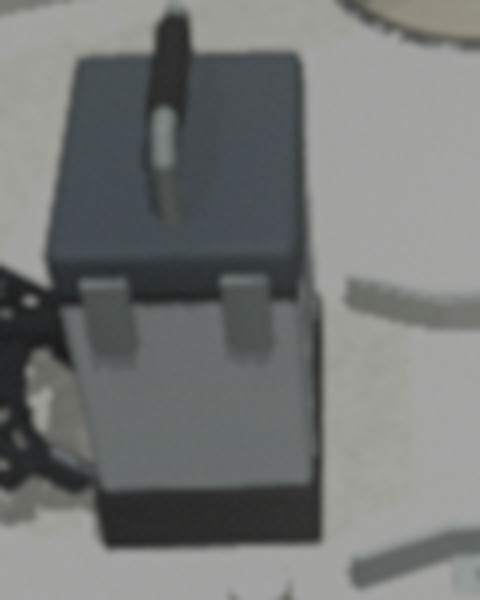

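The box is now about square to the dock (−3 mm across, 198 mm to go), and the scene view shows its front short of the mouth. Continuing straight along the dock axis.

Request:
jog_arm(series=[-0.1,0.75,0,0,0,0,1,-0.1,0.75,0,0,0,0,1,-0.1,0.75,0,0,0,0,1,-0.1,0.75,0,0,0,0,1,-0.1,0.75,0,0,0,0,1,-0.1,0.75,0,0,0,0,1,-0.1,0.75,0,0,0,0,1,-0.1,0.75,0,0,0,0,1,-0.1,0.75,0,0,0,0,1,-0.1,0.75,0,0,0,0,1,-0.1,0.75,0,0,0,0,1,-0.1,0.75,0,0,0,0,1])

```text
t: 5.97
position: [0.5501, -0.0798, 0.0132]
tcp_rot: [[-0.102, 0.989, 0.108], [0.697, 0.148, -0.701], [-0.71, 0.004, -0.705]]
force: [1.3, -10.0, 4.9]
width: 0.0855
```

Run:
```python
from h import *
np.set_printoptions(precision=3,suppress=True)
s=bot.state(); print(s["t"],s["position"],s["tcp_rot"],s["qpos"],s["force"])
a=save("wrist","w4.png"); c=save("scene","s4.png")
x,y,w,h,k=160,90,190,150,4
cv2.imwrite("pics/s4c.png",cv2.cvtColor(cv2.resize(c[y:y+h,x:x+w],None,fx=k,fy=k,interpolation=cv2.INTER_CUBIC),4))
```

```text
5.9667 [ 0.55  -0.08   0.013] [[-0.102  0.989  0.108]
 [ 0.697  0.148 -0.701]
 [-0.71   0.004 -0.705]] [ 0.793  1.03  -0.636  1.864 -0.216  0.757  0.657] [  1.275 -10.024   4.9  ]
```

View pics/w4.png

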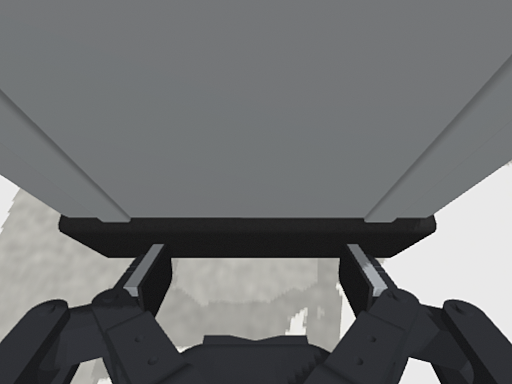

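View pics/s4c.png

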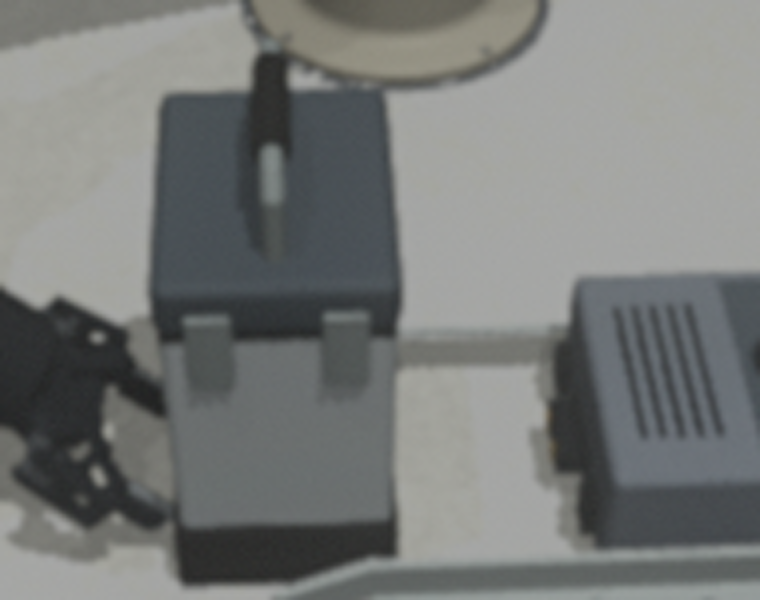

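Request:
jog_arm(series=[-0.11,0.75,0,0,0,0,1,-0.11,0.75,0,0,0,0,1,-0.11,0.75,0,0,0,0,1,-0.11,0.75,0,0,0,0,1,-0.11,0.75,0,0,0,0,1,-0.11,0.75,0,0,0,0,1,-0.11,0.75,0,0,0,0,1,-0.11,0.75,0,0,0,0,1,-0.11,0.75,0,0,0,0,1,-0.11,0.75,0,0,0,0,1,-0.11,0.75,0,0,0,0,1,-0.11,0.5,0,0,0,0,1])

```text
t: 7.07
position: [0.5366, 0.0087, 0.013]
tcp_rot: [[-0.103, 0.989, 0.108], [0.698, 0.149, -0.701], [-0.709, 0.003, -0.705]]
force: [2.0, -8.4, 2.1]
width: 0.0856
```

Run:
```python
from h import *
np.set_printoptions(precision=3,suppress=True)
s=bot.state(); print(s["t"],s["position"],s["tcp_rot"],s["qpos"],s["force"])
a=save("wrist","w5.png"); c=save("scene","s5.png")
x,y,w,h,k=200,90,190,150,4
cv2.imwrite("pics/s5c.png",cv2.cvtColor(cv2.resize(c[y:y+h,x:x+w],None,fx=k,fy=k,interpolation=cv2.INTER_CUBIC),4))
```

```text
7.0667 [0.537 0.009 0.013] [[-0.103  0.989  0.108]
 [ 0.698  0.149 -0.701]
 [-0.709  0.003 -0.705]] [ 0.711  1.026 -0.684  1.978 -0.27   0.594  0.615] [ 2.036 -8.375  2.142]
```

View pics/w5.png

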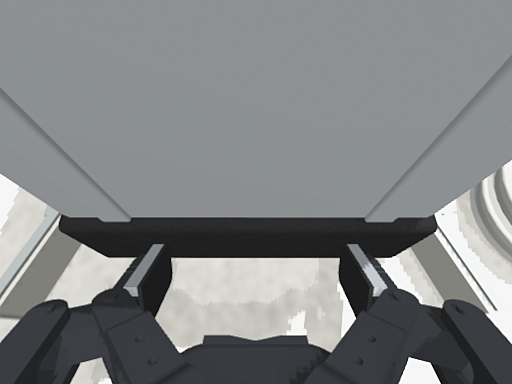

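View pics/s5c.png

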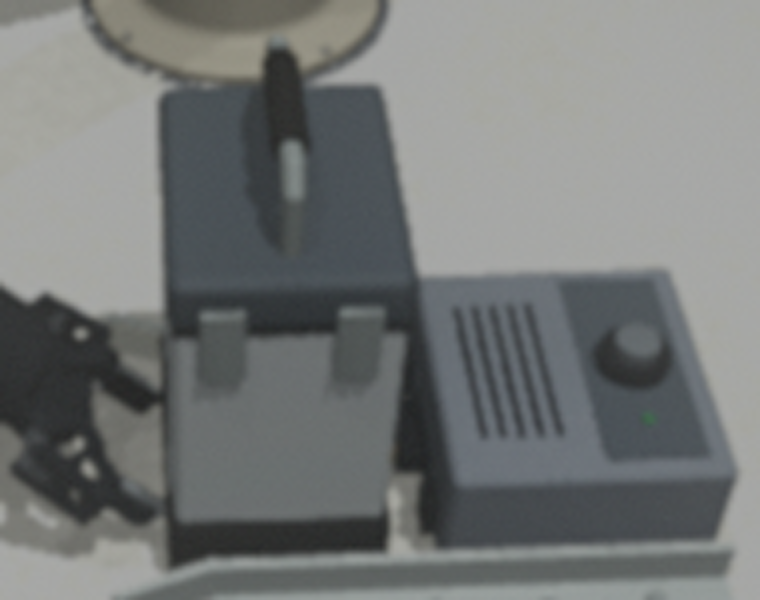

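The scene view shows the box deep in the guides, just short of the stops with about 18 mm to go. I'll push slowly and watch the force.

Request:
jog_arm(series=[-0.045,0.3,0,0,0,0,1,-0.045,0.3,0,0,0,0,1,-0.045,0.3,0,0,0,0,1,-0.045,0.3,0,0,0,0,1,-0.045,0.3,0,0,0,0,1,0,0,0,0,0,0,1])

```text
t: 7.67
position: [0.5343, 0.0236, 0.0131]
tcp_rot: [[-0.103, 0.989, 0.108], [0.698, 0.149, -0.7], [-0.708, 0.003, -0.706]]
force: [2.8, -6.3, 1.7]
width: 0.0856
```

Request:
jog_arm(series=[-0.03,0.2,0,0,0,0,1,-0.03,0.2,0,0,0,0,1])

```text
t: 7.83
position: [0.5339, 0.0266, 0.013]
tcp_rot: [[-0.103, 0.989, 0.107], [0.698, 0.148, -0.701], [-0.709, 0.003, -0.705]]
force: [1.7, -12.3, 7.3]
width: 0.0856
```

Request:
jog_arm(series=[-0.03,0.2,0,0,0,0,1,0,0,0,0,0,0,1])

```text
t: 8.0
position: [0.5335, 0.0291, 0.013]
tcp_rot: [[-0.103, 0.989, 0.108], [0.698, 0.149, -0.701], [-0.709, 0.003, -0.705]]
force: [1.5, -8.9, 4.4]
width: 0.0848
```

Force is still at sliding level (not yet on the stops), so I'll keep going in small steps.

Request:
jog_arm(series=[-0.03,0.2,0,0,0,0,1,-0.03,0.2,0,0,0,0,1])

```text
t: 8.17
position: [0.5337, 0.0302, 0.0126]
tcp_rot: [[-0.101, 0.989, 0.107], [0.696, 0.147, -0.703], [-0.711, 0.004, -0.703]]
force: [0.4, -37.6, 22.4]
width: 0.0852
```

Request:
jog_arm(series=[-0.03,0.2,0,0,0,0,1,-0.03,0.2,0,0,0,0,1])

```text
t: 8.33
position: [0.534, 0.0306, 0.0123]
tcp_rot: [[-0.098, 0.99, 0.106], [0.693, 0.144, -0.706], [-0.714, 0.005, -0.7]]
force: [-0.3, -57.5, 35.9]
width: 0.0857
```

Run:
```python
from h import *
np.set_printoptions(precision=3,suppress=True)
s=bot.state(); print(s["t"],s["position"],s["force"])
a=save("wrist","w6.png"); c=save("scene","s6.png")
x,y,w,h,k=200,90,190,150,4
cv2.imwrite("pics/s6c.png",cv2.cvtColor(cv2.resize(c[y:y+h,x:x+w],None,fx=k,fy=k,interpolation=cv2.INTER_CUBIC),4))
```

```text
8.3333 [0.534 0.031 0.012] [ -0.312 -57.523  35.866]
```

View pics/s6c.png

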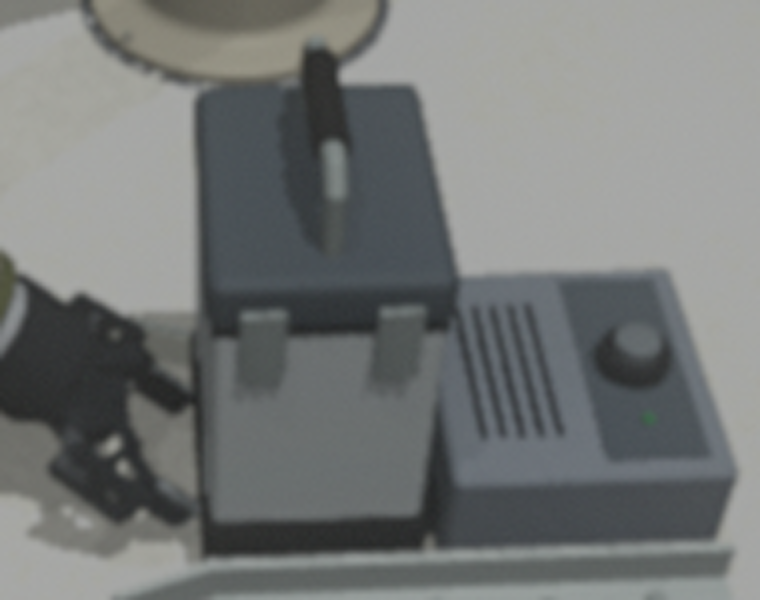

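View pics/w6.png

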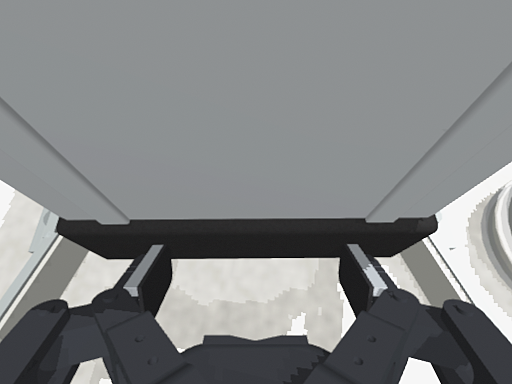

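The force rose sharply to 57 N at the expected position, so the box is on the stops, and both views show it square. Backing off along the dock axis now.

Request:
jog_arm(series=[0.05,-0.4,0,0,0,0,1,0.05,-0.4,0,0,0,0,1,0.1,-0.8,0,0,0,0,1,0.2,-1.5,0,0,0,0,1,0.4,-2.5,0.5,0,0,0,1,0.4,-3,1,0,0,0,1,0.4,-3,1.5,0,0,0,1,0.4,-3,2,0,0,0,1,0,-2.5,3,0,0,0,1,0,-1,3.8,0,0,0,1,0,0,4,0,0,0,1])

```text
t: 9.35
position: [0.5507, -0.1453, 0.1712]
tcp_rot: [[-0.105, 0.989, 0.104], [0.7, 0.148, -0.699], [-0.707, -0.0, -0.707]]
force: [0.9, -0.6, 1.2]
width: 0.0854
```

Run:
```python
from h import *
np.set_printoptions(precision=3,suppress=True)
s=bot.state(); print(s["t"],s["position"],s["tcp_rot"],s["force"],s["qpos"])
a=save("wrist","w7.png"); c=save("side","d7.png")
```

```text
9.35 [ 0.551 -0.145  0.171] [[-0.105  0.989  0.104]
 [ 0.7    0.148 -0.699]
 [-0.707 -0.    -0.707]] [ 0.866 -0.555  1.239] [ 0.888  0.828 -0.666  1.755 -0.248  1.078  0.613]
```

View pics/w7.png

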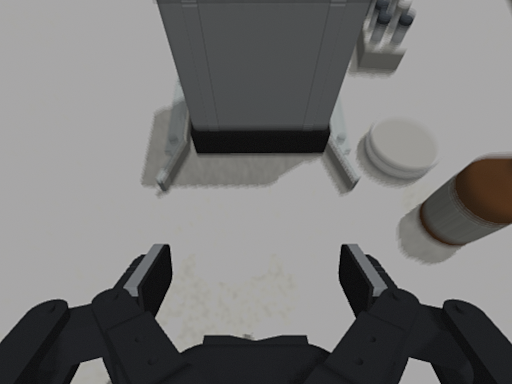

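View pics/d7.png

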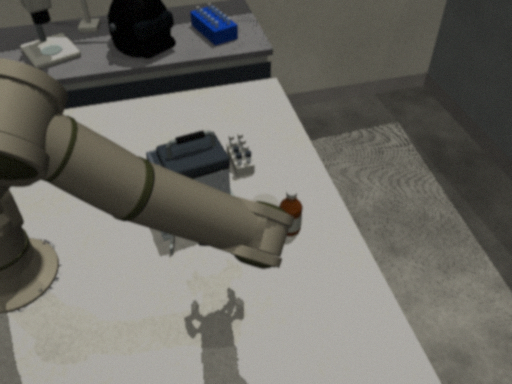

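The wrist view shows the bumper bottom (196,154)-(327,152) centred between the rail mouths (161,187) and (354,186). A quick numeric check of that follows.

```bash
python3 - <<'E'
from h import *
im=cv2.imread("pics/w7.png"); cv2.imwrite("pics/w7c.png",cv2.resize(im[110:200,145:365],None,fx=3.5,fy=3.5,interpolation=cv2.INTER_CUBIC))
E
python3 chk.py 196 153.5 326.5 152
```

```text
w 0.18052476813283394 yaw 0.16956733322797274 centre [0.5256 0.1058] in dock [0.0053 0.0152] relyaw 0.017067333227972742
```

View pics/w7c.png

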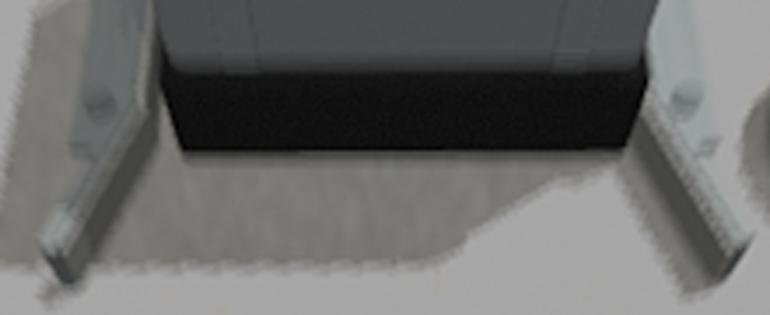

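Run:
```python
from fit import *
im=cv2.cvtColor(cv2.imread("pics/s6.png"),4); d=np.array([.5226,.090,.1525])
_,_,tf=fit({"scene":[((0,0,0),(300,200))]},d)
x,y,w,h,k=200,90,190,150,4
im=cv2.resize(im[y:y+h,x:x+w],None,fx=k,fy=k,interpolation=cv2.INTER_CUBIC)
def L(A,B,c):
    q=(proj("scene",tf(d,[A,B]))-[x,y]+.5)*k; cv2.line(im,tuple(int(v) for v in q[0]),tuple(int(v) for v in q[1]),c,1)
for hx,hy,z in ((.085,.065,0),(.085,.065,.05),(.084,.064,.24)):
    C=[(-hx,-hy,z),(hx,-hy,z),(hx,hy,z),(-hx,hy,z)]
    for i in range(4): L(C[i],C[(i+1)%4],(255,0,0))
C=[(-.088,.075,.085),(.088,.075,.085),(.088,.24,.085),(-.088,.24,.085)]
for i in range(4): L(C[i],C[(i+1)%4],(0,255,0))
save("x","s6o.png",im)
```

```text
(no output)
```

View pics/s6o.png

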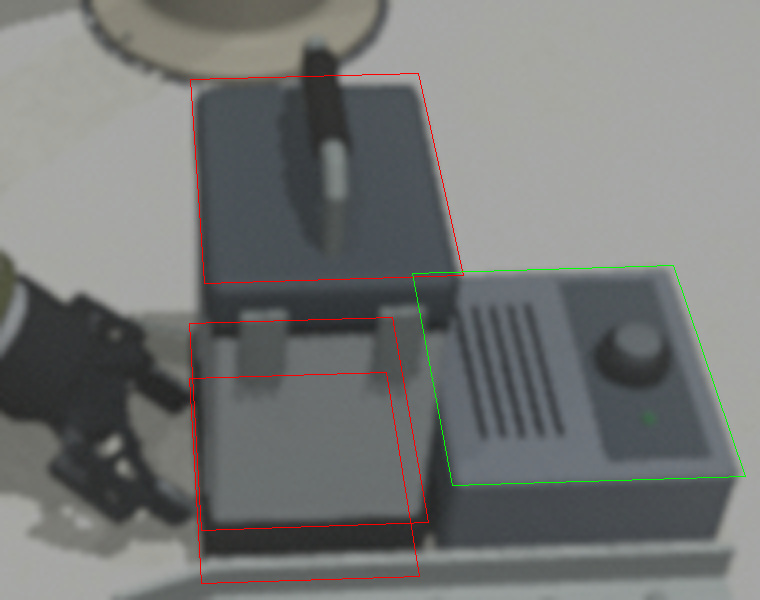

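The home-pose overlay (red) matches the box within about a pixel, so it is home. Next I'll raise the arm, straighten the tool and shut the fingers.

Request:
jog_arm(series=[0,0,3.8,0,0,0,0.5,0,0,3.8,0,0,0,0,0,0,3.8,-0.11,-0.017,0,0,0,0,3.8,-0.11,-0.017,0,0,0,0,3.8,-0.11,-0.017,0,0,0,0,3.8,-0.11,-0.017,0,0,0,0,3.0,-0.11,-0.017,0,0,0,0,2.0,-0.11,-0.017,0,0,0,0,0,-0.11,-0.017,0,0,0,0,0,0,0,0,0])

```text
t: 10.28
position: [0.5515, -0.1366, 0.4519]
tcp_rot: [[0.007, 0.987, 0.162], [0.0, 0.162, -0.987], [-1.0, 0.007, 0.001]]
force: [0.9, 1.5, -0.2]
width: -0.0003
```

Run:
```python
from h import *
np.set_printoptions(precision=4,suppress=True)
s=bot.state(); print(s["t"],s["position"],s["tcp_rot"],s["force"],s["qpos"],s["width"])
print(ray("scene",(359.5,174.5),.108),ray("side",(176.5,146.5),.108))
```

```text
10.2833 [ 0.5515 -0.1366  0.4519] [[ 0.0068  0.9868  0.1621]
 [ 0.0001  0.1621 -0.9868]
 [-1.      0.0067  0.001 ]] [ 0.9171  1.5426 -0.2114] [ 0.5917  0.2684 -0.589   1.6356  0.1542  1.2777  0.1384] -0.00029773123669107426
[0.4933 0.2831 0.108 ] [0.4929 0.2779 0.108 ]
```

Request:
jog_arm(series=[-0.53,3.8,0,0,0,0,0,-0.53,3.8,0,0,0,0,0,-0.53,3.8,0,0,0,0,0,-0.53,3.8,0,0,0,0,0,-0.53,3.8,0,0,0,0,0,-0.53,3.8,0,0,0,0,0,-0.53,3.8,0,0,0,0,0,-0.53,3.8,0,0,0,0,0,-0.53,3.8,0,0,0,0,0,-0.53,3.8,0,0,0,0,0,-0.53,3.8,0,0,0,0,0,0,0,0,0,0,0,0])

```text
t: 11.28
position: [0.4895, 0.2831, 0.448]
tcp_rot: [[-0.003, 0.987, 0.163], [0.009, 0.163, -0.987], [-1.0, -0.001, -0.01]]
force: [-0.1, -0.3, -0.1]
width: 0.0002
```

Run:
```python
from h import *
np.set_printoptions(precision=4,suppress=True)
s=bot.state(); print(s["t"],s["position"],s["tcp_rot"],s["force"],s["qpos"],s["width"])
save("wrist","w8.png"); print([(x["xy"],x["score"]) for x in bot.spot_point("start_top","wrist")])
print(proj("wrist",[.493,.282,.108]))
save("scene","s8.png")
```

```text
11.2833 [0.4895 0.2831 0.448 ] [[-0.0031  0.9866  0.1632]
 [ 0.0095  0.1632 -0.9865]
 [-1.     -0.0015 -0.0098]] [-0.1127 -0.3359 -0.1461] [-0.0443  0.299  -0.7697  1.6381  0.206   1.2868 -0.6849] 0.00021419989975375852
[([250.9, 149.8], 0.75)]
[[256.0958 146.1985]]
```

View pics/w8.png

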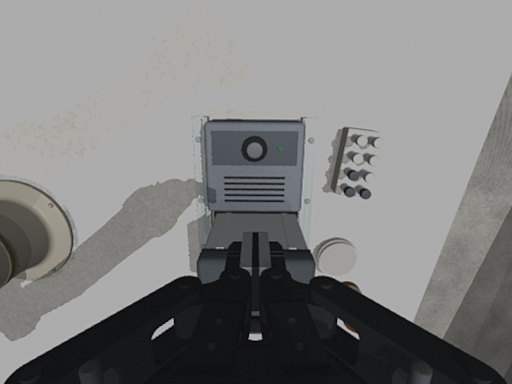

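View pics/s8.png

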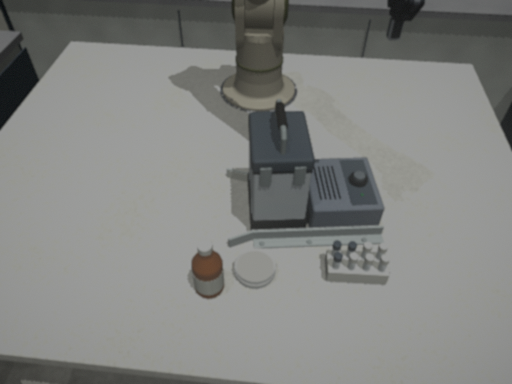

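The wrist view shows the button at (255,149) with the tool above it. The descent needs a small correction (+3 mm x, −4 mm y).

Request:
jog_arm(series=[0.1,-0.1,-4,0,0,0,0,0.1,-0.1,-4,0,0,0,0,0.1,-0.1,-4,0,0,0,0,0,-0.1,-4,0,0,0,0,0,0,-4,0,0,0,0,0,0,-4,0,0,0,0,0,0,-3.5,0,0,0,0,0,0,-2,0,0,0,0,0,0,0,0,0,0,0])

```text
t: 12.18
position: [0.4948, 0.2679, 0.1497]
tcp_rot: [[-0.005, 0.989, 0.151], [0.001, 0.151, -0.989], [-1.0, -0.005, -0.002]]
force: [-1.1, -0.1, 1.2]
width: 0.0001
```

Run:
```python
from h import *
np.set_printoptions(precision=4,suppress=True)
s=bot.state(); print(s["t"],s["position"],s["tcp_rot"],s["force"],s["qpos"],s["width"])
save("wrist","w9.png"); 
save("scene","s9.png"); save("side","d9.png")
```

```text
12.1833 [0.4948 0.2679 0.1497] [[-0.0049  0.9886  0.1507]
 [ 0.0012  0.1507 -0.9886]
 [-1.     -0.0046 -0.0019]] [-1.0764 -0.0767  1.2456] [-0.1789  0.5799 -0.6054  2.0202  0.5022  0.6943 -0.9528] 0.00014255449285239998
```

View pics/w9.png

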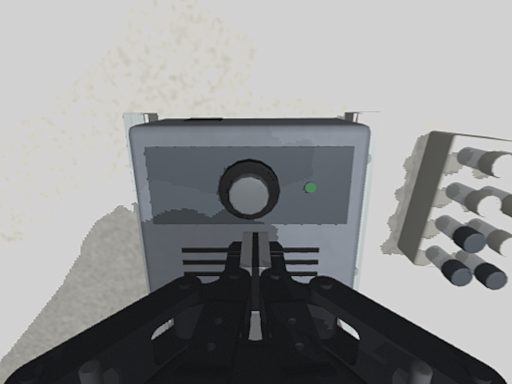

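View pics/s9.png

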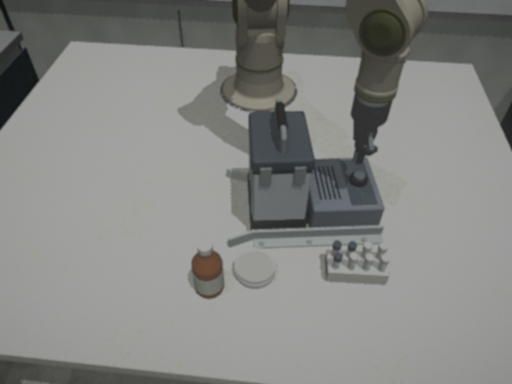

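Run:
```python
from h import *
print(ray("wrist",(248.5,192.5),.108), proj("wrist",[.4948,.2679,.1497]),proj("wrist",[.493,.281,.108]))
```

```text
[0.49061022 0.28778448 0.108     ] [[249.38482762 248.6252355 ]] [[250.49780245 202.18566694]]
```

Request:
jog_arm(series=[-0.2,0.7,-0.8,0,0,0,0,-0.2,0.7,-0.8,0,0,0,0,0,0,0,0,0,0,0])

```text
t: 12.58
position: [0.4917, 0.2874, 0.1381]
tcp_rot: [[0.003, 0.988, 0.154], [0.007, 0.154, -0.988], [-1.0, 0.004, -0.007]]
force: [-0.1, 0.5, -0.1]
width: -0.0006
```

Run:
```python
from h import *
np.set_printoptions(precision=4,suppress=True)
s=bot.state(); print(s["t"],s["position"],s["force"])
a=save("wrist","w10.png"); b=save("scene","s10.png"); 
c=cv2.resize(b[100:230,290:420],None,fx=4,fy=4,interpolation=cv2.INTER_CUBIC); save("x","s10c.png",c)
```

```text
12.5833 [0.4917 0.2874 0.1381] [-0.1016  0.5377 -0.1138]
```

View pics/w10.png

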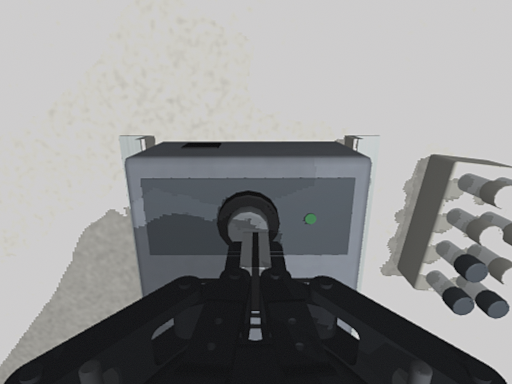

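View pics/s10c.png

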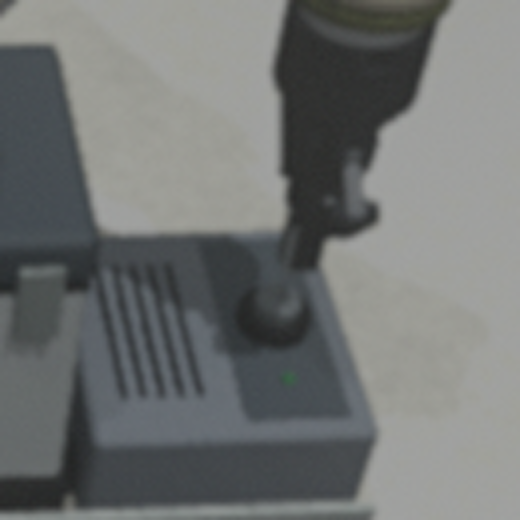

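Run:
```python
from h import *
p=bot.state()["position"]
for n in ("scene",): print((proj(n,[p,[p[0],p[1],.108]])-[290,100])*4, (proj(n,[[.493,.282,.108],[.487,.282,.108]])-[290,100])*4)
print(proj("wrist",[p]))
```

```text
[[293.41683827 258.77456282]
 [283.40316065 296.83809305]] [[275.99345045 297.43911839]
 [275.34878954 290.32954472]]
[[254.07373829 248.92128017]]
```

Request:
jog_arm(series=[-0.2,-0.3,-1.0,0,0,0,0,0,0,-1.0,0,0,0,0,0,0,-0.7,0,0,0,0,0,0,-0.5,0,0,0,0,0,0,-0.3,0,0,0,0,0,0,0,0,0,0,0])

```text
t: 13.18
position: [0.49, 0.282, 0.1026]
tcp_rot: [[0.001, 0.988, 0.153], [0.004, 0.153, -0.988], [-1.0, 0.002, -0.004]]
force: [-1.6, -2.6, 5.1]
width: 0.0
```

Request:
jog_arm(series=[0,0,-0.15,0,0,0,0,0,0,-0.15,0,0,0,0,0,0,0,0,0,0,0])

```text
t: 13.43
position: [0.4902, 0.2822, 0.1018]
tcp_rot: [[0.004, 0.988, 0.153], [0.004, 0.153, -0.988], [-1.0, 0.004, -0.004]]
force: [-4.8, -5.9, 22.5]
width: 0.0001
```

Run:
```python
from h import *
s=bot.state(); print(s["t"],s["position"],s["force"])
b=save("wrist","w11.png");
```

```text
13.4333 [0.49020246 0.28216295 0.10183043] [-4.76686685 -5.90883899 22.51515003]
```

View pics/w11.png

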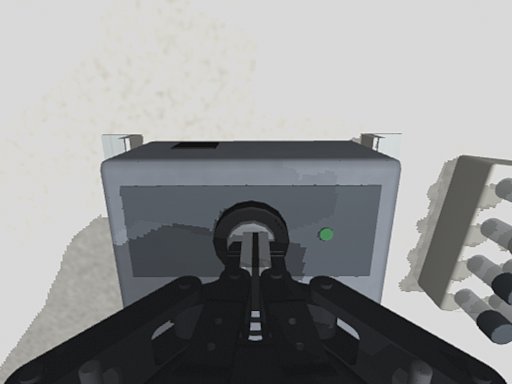

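The fingertips are on the button inside the collar at (251,237). The spring force was 5 N, then a hard stop at z≈0.102, which means it is fully down. Coming away.

Request:
jog_arm(series=[0,0,0.5,0,0,0,0,0,0,1,0,0,0,0,0,0,2,0,0,0,0,0,0,3.5,0,0,0,0,0,0,3.5,0,0,0,0,0,0,3.5,0,0,0,0,0,0,3.5,0,0,0,0,0,0,3.5,0,0,0,0,0,0,3.5,0,0,0,0,0,0,0,0,0,0,0])

```text
t: 14.32
position: [0.4918, 0.2852, 0.3524]
tcp_rot: [[0.011, 0.988, 0.153], [0.012, 0.153, -0.988], [-1.0, 0.013, -0.01]]
force: [1.1, 1.1, 0.6]
width: -0.0003
```

Run:
```python
from h import *
s=bot.state(); print(s["t"],s["position"],s["force"])
a=save("wrist","w12.png"); b=save("scene","s12.png"); c=save("side","d12.png")
cv2.imwrite("pics/all12.png",cv2.cvtColor(np.hstack([cv2.resize(b,(400,300)),cv2.resize(c,(400,300))]),4))
cv2.imwrite("pics/s12c.png",cv2.cvtColor(cv2.resize(b[90:240,200:390],None,fx=4,fy=4,interpolation=cv2.INTER_CUBIC),4))
```

```text
14.3167 [0.49182181 0.28521639 0.35236245] [1.10926184 1.14319947 0.64436432]
```

View pics/s12c.png

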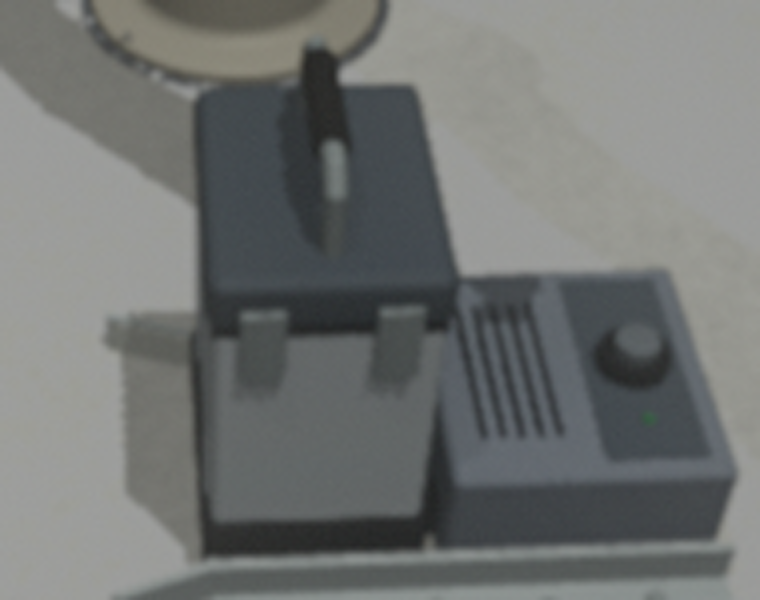

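View pics/all12.png

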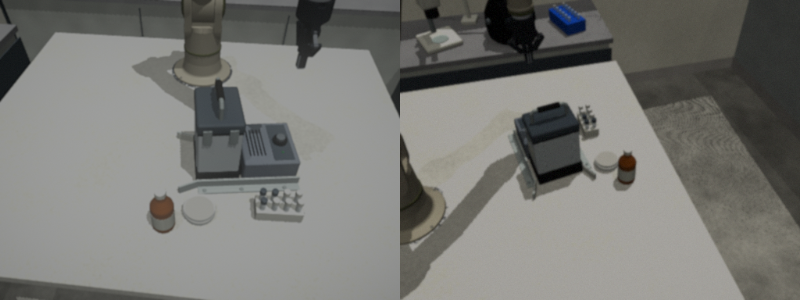

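View pics/w12.png

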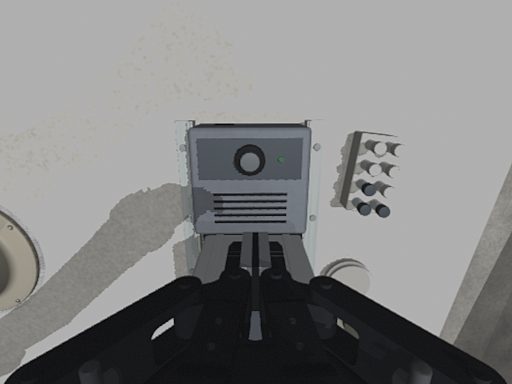

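The final pictures show the box unchanged and upright in the dock, the button back up at (359,175) in the scene view, the bottle, dishes and rack in place, and the arm clear. Handing in.

```bash
python3 -c "
from bench import bot
print(bot.finish_job())"
```

```text
the job is handed in; nothing more can be done
None
```

I pushed the cool box fully home in the dock, pressed the start button, moved the arm clear and handed the job in at about 14 s of the 69 s allowed. No verdict was reported.

- **Push:** I tilted the open gripper 45° and pushed low on the bumper with both fingertips. I turned the box about 6° to line up with the dock, then slid it in at about 6–12 N. It stopped at the expected spot, where the force jumped to 57 N.
- **Button:** The shut fingers met about 5 N of spring, then a hard stop at z ≈ 0.102 m and 22 N, which means fully down. The button looked sprung back in the last picture.
- **Final checks:** The box looked upright and unmoved after the press. The bottle, dishes and rack were where they started. The arm was clear, with residual force readings of about 1 N, which is sensor noise.
- **Readings that disagreed:**
  - After the push, the scene overlay matched the home position to within a pixel or two. One rough wrist measurement put the box 5 mm to +x and 15 mm past home. That cannot be right, because the stops block it; it came from imprecise corner picking.
  - The rail gaps in the wrist view suggested the box sits 3–4 mm to +x, within the 7 mm limit.
  - The cameras also disagreed by about 5 mm on the button's position, well inside its 14 mm radius.

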